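# Sort the washed massage stones with the sieve

## Task

The washed massage stones lie mixed in the sieve, which sits on its steel pan. Take the sieve by its handle and shake it over the pan until all five small stones have dropped through into the pan, with the three large ones still in the sieve; then, close above the wooden box, tip the three large stones over the spout into the box, and set the empty sieve back on the pan, properly seated. Keep the fingers off the stones and leave the oil bottle and the cream jar where they stand.

Things in the scene. Friction and masses are not known exactly. Their poses are not given: they have to be found in the camera images.
- sieve: aluminium sieve, 251 (x) by 172 (y) mm, 300 g empty, about 680 g loaded. Origin: centre of the floor's underside, z up. Floor a 4 mm thick grid of 13 mm bars, 4 by 3 square holes of 32 mm; bars cross at x = 0, +-45, +-90, y = +-22.5, +-67.5 mm. Walls 40 mm high at the back (x = -90) and sides (y = +-68.5), none in front (+x). Stones on it slide from about 15 degrees of tilt
- sieve_grip (a point): middle of the sieve's handle: a straight black rubber bar along the sieve's y, 128 mm long, 14 mm wide (along x) and 24 mm high, on an arch of two posts; 92 mm above the sieve's origin, axes as the sieve's. A grip of 50 to 60 N across the 14 mm holds the loaded sieve
- sieve_lip (a point): middle of the pouring lip, 143 mm ahead (+x) of the sieve's origin and 17 mm above it, axes as the sieve's. The lip is 134 mm wide, the end of a solid spout that rises from the floor (x = 93 mm) at 15 degrees between low cheeks; large stones run out over it at about 45 degrees of nose-down tilt
- pan: rectangular steel pan under the sieve, fixed, inside 194 (x) by 150 (y) mm and 47 mm deep, rim 8 mm wide, top of the rim 50 mm above the table. Origin at the centre of its underside, z up. At the start the sieve sits on it, both x axes the same way
- pan_rim (a point): centre of the pan's mouth, level with the top of its rim, axes as the pan's. Under the sieve's floor a skirt 12 mm deep, 182 x 138 mm outside, drops inside the pan with 6 mm play all round and flat flanges rest on the rim: a seated sieve has its origin at this height (either way round)
- stone_box: open box of pale wood, fixed, outside 230 mm (x, 249 mm over its two grips) by 190 mm (y) by 45 mm high, walls 8 mm, inner floor 8 mm above the table. Origin at the centre of its underside, z up. The table runs square to the direction (0.87, 0.5): keep the wrist short of about 0.6 m along it (cabinets hang beyond), and the sieve's tail off the shelf unit at the table's right-hand far corner
- big_0: massage stone, flat rounded pebble of dark polished basalt, 67 x 54 x 26 mm, 90 g, too large for the sieve's holes; origin at the centre of its flat underside, z up through its thickness at the start (it may turn over)
- big_1: massage stone, flat rounded pebble of dark polished basalt, 65 x 53 x 25 mm, 90 g, too large for the sieve's holes; origin at the centre of its flat underside, z up through its thickness at the start (it may turn over)
- big_2: massage stone, flat rounded pebble of dark polished basalt, 68 x 55 x 27 mm, 90 g, too large for the sieve's holes; origin at the centre of its flat underside, z up through its thickness at the start (it may turn over)
- small_0: small toe stone, flat rounded dark pebble, 28 x 27 x 15 mm, 22 g, passes flat or tilted through the sieve's 32 mm holes; origin at the centre of its underside
- small_1: small toe stone, flat rounded dark pebble, 28 x 27 x 15 mm, 22 g, passes flat or tilted through the sieve's 32 mm holes; origin at the centre of its underside
- small_2: small toe stone, flat rounded dark pebble, 28 x 27 x 15 mm, 22 g, passes flat or tilted through the sieve's 32 mm holes; origin at the centre of its underside
- small_3: small toe stone, flat rounded dark pebble, 28 x 27 x 15 mm, 22 g, passes flat or tilted through the sieve's 32 mm holes; origin at the centre of its underside
- small_4: small toe stone, flat rounded dark pebble, 28 x 27 x 15 mm, 22 g, passes flat or tilted through the sieve's 32 mm holes; origin at the centre of its underside
- oil_bottle: bystander: amber bottle with a black dropper, 33 mm across and 102 mm high; origin at the centre of its underside; loose
- cream_jar: bystander: low jar, blue below and pale blue lid, 58 mm across and 37 mm high; origin at the centre of its underside; loose

How it is judged (in metres and radians):
On the way, in this order (a step that is already met when the one before it is completed fails the run):
1. all five small stones lie in the pan and all three large ones are still in the sieve (x of small_0 in the frame of pan between -0.097 and 0.097 m and y of small_0 in the frame of pan between -0.075 and 0.075 m and z of small_0 in the frame of pan between -0.005 and 0.034 m and x of small_1 in the frame of pan between -0.097 and 0.097 m and y of small_1 in the frame of pan between -0.075 and 0.075 m and z of small_1 in the frame of pan between -0.005 and 0.034 m and x of small_2 in the frame of pan between -0.097 and 0.097 m and y of small_2 in the frame of pan between -0.075 and 0.075 m and z of small_2 in the frame of pan between -0.005 and 0.034 m and x of small_3 in the frame of pan between -0.097 and 0.097 m and y of small_3 in the frame of pan between -0.075 and 0.075 m and z of small_3 in the frame of pan between -0.005 and 0.034 m and x of small_4 in the frame of pan between -0.097 and 0.097 m and y of small_4 in the frame of pan between -0.075 and 0.075 m and z of small_4 in the frame of pan between -0.005 and 0.034 m and x of big_0 in the frame of sieve between -0.09 and 0.13 m and y of big_0 in the frame of sieve between -0.07 and 0.07 m and z of big_0 in the frame of sieve between -0.005 and 0.05 m and x of big_1 in the frame of sieve between -0.09 and 0.13 m and y of big_1 in the frame of sieve between -0.07 and 0.07 m and z of big_1 in the frame of sieve between -0.005 and 0.05 m and x of big_2 in the frame of sieve between -0.09 and 0.13 m and y of big_2 in the frame of sieve between -0.07 and 0.07 m and z of big_2 in the frame of sieve between -0.005 and 0.05 m), for 0.3 s.
2. all three large stones lie in the wooden box, the small ones in the pan (x of big_0 in the frame of stone_box between -0.107 and 0.107 m and y of big_0 in the frame of stone_box between -0.087 and 0.087 m and z of big_0 in the frame of stone_box between 0 and 0.06 m and x of big_1 in the frame of stone_box between -0.107 and 0.107 m and y of big_1 in the frame of stone_box between -0.087 and 0.087 m and z of big_1 in the frame of stone_box between 0 and 0.06 m and x of big_2 in the frame of stone_box between -0.107 and 0.107 m and y of big_2 in the frame of stone_box between -0.087 and 0.087 m and z of big_2 in the frame of stone_box between 0 and 0.06 m and x of small_0 in the frame of pan between -0.097 and 0.097 m and y of small_0 in the frame of pan between -0.075 and 0.075 m and z of small_0 in the frame of pan between -0.005 and 0.034 m and x of small_1 in the frame of pan between -0.097 and 0.097 m and y of small_1 in the frame of pan between -0.075 and 0.075 m and z of small_1 in the frame of pan between -0.005 and 0.034 m and x of small_2 in the frame of pan between -0.097 and 0.097 m and y of small_2 in the frame of pan between -0.075 and 0.075 m and z of small_2 in the frame of pan between -0.005 and 0.034 m and x of small_3 in the frame of pan between -0.097 and 0.097 m and y of small_3 in the frame of pan between -0.075 and 0.075 m and z of small_3 in the frame of pan between -0.005 and 0.034 m and x of small_4 in the frame of pan between -0.097 and 0.097 m and y of small_4 in the frame of pan between -0.075 and 0.075 m and z of small_4 in the frame of pan between -0.005 and 0.034 m), for 0.3 s.
At the end, for the whole second after the job is handed in: All five small stones lie in the pan and all three large ones in the wooden box; the sieve sits on the pan: height within 4 mm, within 12 mm of its centre, lined up within 0.15 rad (either way round), level within 0.05 rad; all at rest (all of step 2 and z of sieve in the frame of pan_rim between -0.004 and 0.004 m and horizontal distance between sieve and pan below 0.012 m and angle between the x axis of sieve and the x axis of pan, either way round below 0.15 rad and angle between sieve's own z axis and vertical below 0.05 rad and linear speed of each of small_0, small_1, small_2, small_3, small_4, big_0, big_1, big_2, sieve below 0.02 m/s); the robot touches nothing.
It fails at once if the fingers touch a stone (contact force between the fingers and small_0 above 1 N or contact force between the fingers and small_1 above 1 N or contact force between the fingers and small_2 above 1 N or contact force between the fingers and small_3 above 1 N or contact force between the fingers and small_4 above 1 N or contact force between the fingers and big_0 above 1 N or contact force between the fingers and big_1 above 1 N or contact force between the fingers and big_2 above 1 N).
It fails at once if a large stone is dropped or thrown rather than tipped from close above the box (it reaches 2 m/s) (linear speed of any of big_0, big_1, big_2 above 2 m/s).
It fails at once if the oil bottle or the cream jar is moved by more than 20 mm (distance of any of oil_bottle, cream_jar from where it was at the start of the episode above 0.02 m).
It also fails if it takes over 54 s, if anything falls off the work surface, if the arm or the gripper's body presses on something with over 40 N, if the wrist force passes 120 N, or if a joint passes its speed limit or range.

## Robot

A 6-joint arm with a two-finger parallel gripper is mounted at the origin on a cart in front of the work surface, level with it; the furniture and walls round the work are solid. World frame = base frame: x ahead of the robot, y to its left, z up, the work surface at z = 0. Lengths are in m, angles in degrees, forces in N, time in s.
With the tool pointing down it reaches from about 0.3 to 0.85 m from the base axis. Payload 4.2 kg.
Tool frame: the origin (TCP) lies on the centre line of the jaws, within the pads' length; the fingertips stand 11 mm ahead of it and the grasp point (between the pads) lies 8 mm behind it; z points along the fingers, y is the line along which they close (so a half turn about z gives the same grasp; the last joint's range is limited). The gripper opens to 91 mm and grips with 3 to 60 N. Pads are 32 mm wide; open, the fingers measure 118 mm over their backs; the gripper's body (76 mm by 178 mm) begins 60 mm behind the grasp point.
Start: joints at [-69.442, 18.312, 89.639, -0, 72.044, -1.146], TCP at [0.213, -0.534, 0.225] pointing down, gripper open.
Joint ranges: [-177.97, 177.97], [-48.28, 115.42], [12.27, 149.76], [-77.06, 257.06], [2.81, 150.46], [-146.56, 146.56]. Speed limits (degrees/s): [147.25, 147.25, 180, 180, 180, 180].

## Interface

Orientations are given as a 3x3 rotation matrix whose columns are the frame's x, y, z axes.
In Python, from rig import robot gives the robot as it stands.
- The arm moves only by the shell command python3 drive.py 'ROWS'. ROWS is a JSON list of rows, 1 to 8 of them, each of 7 numbers: a rotation vector rx, ry, rz in degrees, then dx, dy, dz in m, then the opening from 0.0 (shut) to 1.0 (fully open); each row is the pose to reach, as a shift and turn from the pose commanded when the command began, along the tool's axes at that moment; what a row does not reach only later rows make up. A row lasts 1/12 s, in which the tool goes at most 0.0417 m and 7.16 degrees, less where a joint would pass 70% of its speed; a pose out of reach is approached as far as the arm can. The fingers move at their own pace and stop on an object; the grip force is fixed at half the most. Time passes only in rows, so rows that do not move let the fingers close. It prints the time, the measured TCP pose, the force, the opening and the grip force at its end. Input that does not fit is refused with a message, and nothing moves.
- robot.get_obs(): the state, without advancing time (a new reading comes with each control period).
- robot.read_camera(name): name is "side" or "top"; returns a dict with "color" (400x640x3 uint8, blue, green, red), "depth" (400x640 float32, m along the optical axis (not along the pixel's ray), 0 where there is no reading), "mtx" (3x3 intrinsics, pixels), "extrinsics" (4x4, takes a point from world to camera coordinates). Camera axes: x right, y up, looking along -z (the intrinsics and any distortion apply to the point x, -y, -z); pixel columns grow to the right and rows downward; lengths in m; the calibration is good to about 2 mm. A picture is of the moment at which its call begins.
- robot.finish_job(): hands the job in; it is judged then, once.
The state is a dict: "clock": time; "joint_positions": joint angles; "qd": joint speeds; "joint_efforts": joint torques, N m; "eef_pos": TCP position; "tool_rot": TCP orientation; "wrist_force": force on the tool from outside, world axes, zero at the start; "ft_torque": the same for the moment, N m; "finger_gap": opening from 0.0 (shut) to 1.0 (fully open); "grip_force": force on a finger pad.
Only numpy, scipy, OpenCV 4.12 (cv2) and the standard library are available. Lean on these libraries where they do the work, as an engineer would, in place of code of your own. Each camera call takes 0.05 s, during which the arm holds its last target. There are 200 camera calls.

## Working session

There is one attempt and no reset: what is moved stays moved. The work goes in short steps, Python scripts to look and compute and a shell command to move; the robot and the scene stay as the last step left them, time stands still between calls to the robot, and variables do not carry over. Pictures are saved under pics/ and viewed, at most 10 in all, crops included, and the job is handed in when it is done.

```bash
ls; mkdir -p pics; python3 - <<'E'
from rig import robot
import cv2,numpy as np
np.set_printoptions(precision=4,suppress=True)
o=robot.get_obs();print(o['clock'],o['eef_pos'],o['tool_rot'],o['finger_gap'])
for n in('top','side'):
    d=robot.read_camera(n);cv2.imwrite(f'pics/{n}0.png',d['color']);np.savez(f'pics/{n}0.npz',**d);print(d['mtx'],d['extrinsics'])
E
```

```text
drive.py
pics
rig.py
0.0 [ 0.2125 -0.5338  0.2241] [[ 0.9291  0.3698 -0.0006]
 [ 0.3698 -0.9291  0.0016]
 [ 0.     -0.0018 -1.    ]] 0.9995102436195399
[[461.3595   0.     324.5996]
 [  0.     461.3595 206.2975]
 [  0.       0.       1.    ]] [[-0.0233 -0.9997 -0.0122  0.2202]
 [ 0.988  -0.0249  0.1521 -0.5129]
 [-0.1524 -0.0085  0.9883 -0.8841]
 [ 0.      0.      0.      1.    ]]
[[511.0321   0.     317.5549]
 [  0.     511.0321 196.1039]
 [  0.       0.       1.    ]] [[-0.8257 -0.5638 -0.0161  0.5143]
 [ 0.2841 -0.4404  0.8517 -0.1641]
 [-0.4873  0.6987  0.5238 -0.911 ]
 [ 0.      0.      0.      1.    ]]
```

View pics/top0.png

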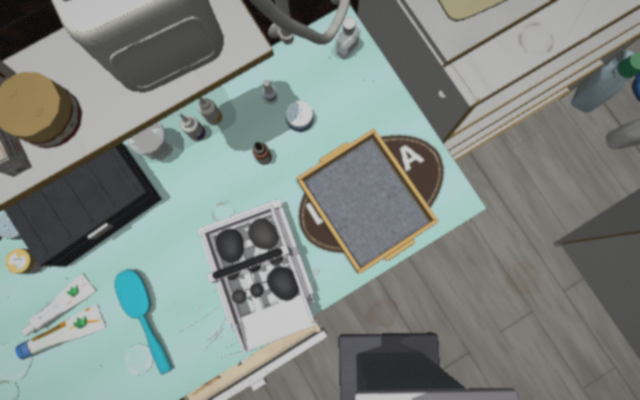

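View pics/side0.png

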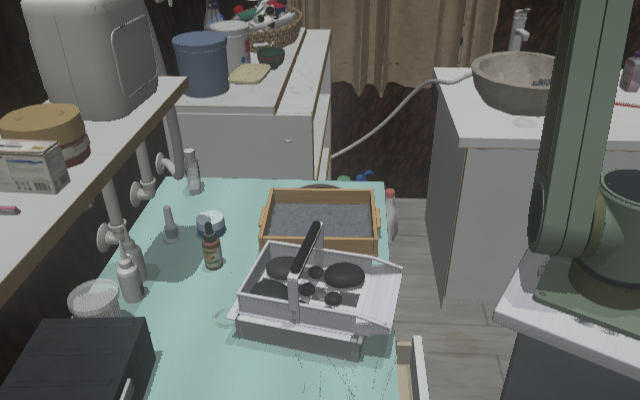

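The top view shows the sieve with its handle from (215,275) to (284,252) and its spout towards the robot at (275,325). The box is at (367,200), the bottle at (262,152) and the jar at (299,115). The side view agrees: spout to the right, and small stones around (305–335,270–300).

```bash
cat > h.py <<'E'
import numpy as np,cv2
np.set_printoptions(precision=4,suppress=True)
def cloud(d):
    K=d['mtx'];E=d['extrinsics'];D=d['depth'];v,u=np.indices(D.shape)
    c=np.stack([(u-K[0,2])/K[0,0]*D,-(v-K[1,2])/K[1,1]*D,-D],-1)
    return (c-E[:3,3])@E[:3,:3], D>0
def rect(P):
    r=cv2.minAreaRect((P[:,:2]*1000).astype(np.float32)); b=cv2.boxPoints(r)
    return np.array(r[0])/1000,np.array(r[1]),r[2]
E
python3 - <<'E'
from h import *
for n in('top','side'):
    d=np.load(f'pics/{n}0.npz');P,ok=cloud(d);hsv=cv2.cvtColor(d['color'],cv2.COLOR_BGR2HSV)
    z=P[...,2];x=P[...,0];y=P[...,1]
    near=ok&(x>.15)&(x<.75)&(abs(y)<.6)
    print(n,'table z',np.median(z[near&(abs(z)<.02)]))
    h=near&(z>.142)&(z<.165)&(hsv[...,2]<70)&(y>-.05)&(y<.3)
    Q=P[h];print('handle',h.sum(),rect(Q),np.median(Q[:,2]),Q[:,:2].mean(0))
    w=near&(z>.083)&(z<.1)&(y>-.05)&(y<.3)&(x<.55)&(hsv[...,2]>100)
    Q=P[w];print('walltop',w.sum(),rect(Q),np.median(Q[:,2]))
    w=near&(z>.037)&(z<.052)&(hsv[...,1]>80)&(hsv[...,0]>8)&(hsv[...,0]<25)&(y<.05)&(x>.3)
    Q=P[w];print('boxrim',w.sum(),rect(Q),np.median(Q[:,2]))
    cl=near&(z>.02)&(z<.13)&(x>.5)&(y>-.1)&(y<.2)
    if n=='top':
        nn,l,s,c=cv2.connectedComponentsWithStats(cl.astype(np.uint8))
        for i in range(1,nn):
            if s[i,4]>60: print(s[i],P[l==i].mean(0),P[l==i].max(0))
        for p in [(275,340),(300,345),(230,240),(240,297),(257,290),(250,268),(230,245),(263,235),(285,283)]: print(p,P[p[1],p[0]],hsv[p[1],p[0]])
E
```

```text
top table z -9.411582894502581e-05
handle 63 (array([0.4212, 0.2929]), array([14.2073, 13.7959]), 89.8927993774414) 0.1528844465679961 [0.4216 0.2931]
walltop 305 (array([0.394 , 0.2678]), array([209.5939,   6.1665]), 19.229169845581055) 0.09166367913005372
boxrim 388 (array([0.5674, 0.0097]), array([ 89.1637, 261.9742]), 74.0204849243164) 0.04436510297635489
[ 427   75   48   56 1089] [ 0.709  -0.0387  0.0789] [ 0.7499 -0.0131  0.1299]
[ 328  129  105   85 1055] [0.6055 0.0928 0.0391] [0.6752 0.1987 0.0496]
(275, 340) [0.2638 0.3061 0.0653] [ 16  23 189]
(300, 345) [ 0.2346  0.2687 -0.0726] [120   1 172]
(230, 240) [0.4517 0.3887 0.0802] [113  15  70]
(240, 297) [0.3443 0.372  0.0655] [20  9 84]
(257, 290) [0.3566 0.3394 0.0674] [108  16  78]
(250, 268) [0.3983 0.3524 0.0696] [120   6  84]
(230, 245) [0.4424 0.3891 0.0778] [100  10  76]
(263, 235) [0.4602 0.3266 0.075 ] [30  9 89]
(285, 283) [0.3686 0.2849 0.0804] [102  16  79]
side table z -0.00029041110246078126
handle 72 (array([0.2821, 0.1503]), array([410.0226,  35.994 ]), 49.294734954833984) 0.15307156931121327 [0.2697 0.1292]
walltop 476 (array([0.3877, 0.2697]), array([191.6164,   9.1467]), 18.361421585083008) 0.08927325481291395
boxrim 204 (array([0.5127, 0.0206]), array([132.0509,  58.4873]), 0.030079735442996025) 0.043159245249050966
```

```bash
python3 - <<'E'
from h import *
a=cv2.imread('pics/top0.png')[190:360,190:325];b=cv2.imread('pics/side0.png')[215:365,225:415]
cv2.imwrite('pics/crop0.png',np.hstack([cv2.resize(a,(420,530),interpolation=3),cv2.resize(b,(380,530),interpolation=3)]))
E
```

```text
(no output)
```

View pics/crop0.png

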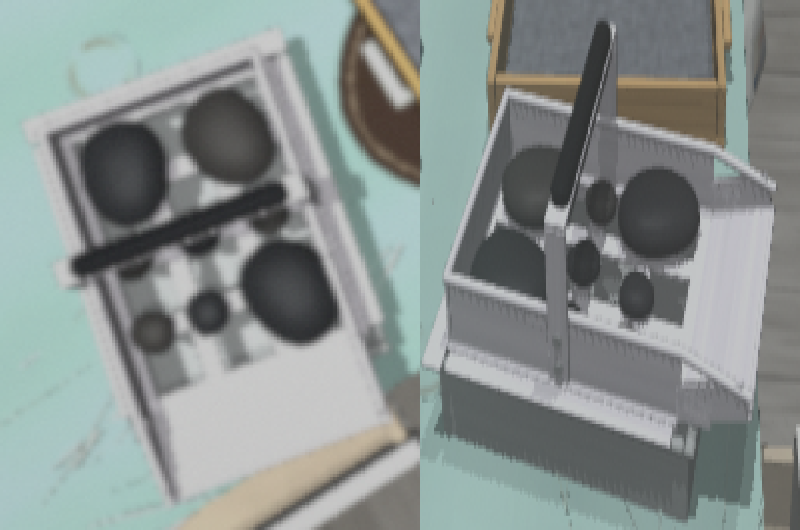

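The crops show three small stones under the handle and two in front of it, at top pixels (239,297) and (257,290). There is one large stone in front on the right and two at the back. My search region cut off the sieve, because it is centred near y ≈ 0.34, so I'm re-measuring with wider limits.

```bash
python3 - <<'E'
from h import *
for n in('top','side'):
    d=np.load(f'pics/{n}0.npz');P,ok=cloud(d);hsv=cv2.cvtColor(d['color'],cv2.COLOR_BGR2HSV)
    z=P[...,2];x=P[...,0];y=P[...,1]
    s=ok&(x>.2)&(x<.55)&(y>.2)&(y<.5)
    Q=P[s&(z>.146)&(z<.165)];print(n,'handle',len(Q),rect(Q),np.median(Q[:,2]),Q.mean(0))
    Q=P[s&(z>.083)&(z<.1)&(hsv[...,2]>95)];print('walltop',len(Q),rect(Q))
    Q=P[s&(z>.044)&(z<.16)];print('all',len(Q),rect(Q))
    w=ok&(z>.035)&(z<.055)&(hsv[...,1]>80)&(hsv[...,0]>8)&(hsv[...,0]<28)&(x>.3)&(x<.75)&(y<.27)&(y>-.05)
    Q=P[w];print('boxrim',w.sum(),rect(Q),np.median(Q[:,2]),cv2.boxPoints(cv2.minAreaRect(Q[:,:2].astype(np.float32))))
    if n=='top':
        for p in [(262,152),(299,115),(468,208),(270,85),(211,110),(330,305),(345,40),(318,200),(420,160),(265,50)]: print(p,P[p[1],p[0]])
E
```

```text
top handle 612 (array([0.4052, 0.341 ]), array([ 15.3854, 140.5514]), 19.252979278564453) 0.1525384015561162 [0.4045 0.3429 0.1523]
walltop 964 (array([0.3828, 0.3347]), array([234.3423, 147.0752]), 19.20166015625)
all 10070 (array([0.3995, 0.3023]), array([254.1747, 249.648 ]), 19.37515640258789)
boxrim 1747 (array([0.5298, 0.1235]), array([244.8043, 190.4745]), 31.693143844604492) 0.044162071852217356 [[ 0.3756  0.1403]
 [ 0.4757 -0.0218]
 [ 0.684   0.1068]
 [ 0.5839  0.2689]]
(262, 152) [0.6239 0.328  0.0752]
(299, 115) [0.7112 0.2564 0.0385]
(468, 208) [ 0.5134 -0.0911 -0.0015]
(270, 85) [0.7646 0.3122 0.0703]
(211, 110) [0.7166 0.4323 0.066 ]
(330, 305) [0.3218 0.2019 0.0007]
(345, 40) [0.8562 0.1577 0.0728]
(318, 200) [0.5361 0.2214 0.0114]
(420, 160) [ 0.6191  0.0031 -0.0021]
(265, 50) [0.697  0.2842 0.3442]
side handle 502 (array([0.4034, 0.3489]), array([ 14.333, 127.791]), 18.622913360595703) 0.15262113896962237 [0.4002 0.3548 0.152 ]
walltop 1660 (array([0.3834, 0.3417]), array([230.2422, 149.03  ]), 18.923748016357422)
all 12797 (array([0.3982, 0.3087]), array([254.0087, 246.2579]), 19.133718490600586)
boxrim 856 (array([0.5292, 0.1281]), array([245.0067, 193.31  ]), 31.403141021728516) 0.04378637505331898 [[ 0.3743  0.1468]
 [ 0.475  -0.0182]
 [ 0.6841  0.1095]
 [ 0.5834  0.2745]]
```

Handle centre is about (0.4045, 0.345, 0.142), and the sieve's x axis points at about −160.9° (towards the robot). Box centre is (0.529, 0.126) at 31.5°. The heights and sizes match the ones given. Next I swing over to the sieve.

```bash
cat > go.py <<'E'
# print shift/turn in tool axes from the current pose to: x y z yaw(tool x) pitch(nose-down deg)
import sys
from h import *
from rig import robot
from scipy.spatial.transform import Rotation as R
def target(yaw,tilt): # tool x at yaw, z down, then nose-down turn about tool x
    a=np.radians(yaw);x=np.array([np.cos(a),np.sin(a),0]);z=np.array([0,0,-1.]);T=np.stack([x,np.cross(z,x),z],1)
    return T@R.from_euler('x',tilt,degrees=True).as_matrix()
if __name__=='__main__':
    o=robot.get_obs();T=np.array(o['tool_rot']);p=np.array(o['eef_pos']);a=[float(v) for v in sys.argv[1:]]
    T2=target(a[3],a[4]);print(o['clock'],p,'rv',R.from_matrix(T.T@T2).as_rotvec(degrees=True),'d',T.T@(np.array(a[:3])-p),'q',o['joint_positions'],'gap',o['finger_gap'])
E
python3 drive.py '[[0, 0, -45, 0.34, -0.333, -0.03, 1], [0, 0, -45, 0.34, -0.333, -0.03, 1], [0, 0, -45, 0.34, -0.333, -0.03, 1], [0, 0, -45, 0.34, -0.333, -0.03, 1], [0, 0, -45, 0.34, -0.333, -0.03, 1], [0, 0, -45, 0.34, -0.333, -0.03, 1], [0, 0, -45, 0.34, -0.333, -0.03, 1], [0, 0, -45, 0.34, -0.333, -0.03, 1]]'; python3 go.py 0.4045 0.345 0.24 109.1 0
```

```text
clock: 0.77
eef_pos: [0.3474, -0.2281, 0.2459]
tool_rot: [[0.395, 0.919, -0.0], [0.919, -0.395, 0.0], [0.0, -0.0, -1.0]]
wrist_force: [0.1, -0.8, -0.1]
finger_gap: 1.0
grip_force: 0.0
0.7667 [ 0.3474 -0.2281  0.2459] rv [ -0.0085  -0.0082 -42.359 ] d [ 0.5491 -0.1739  0.0059] q [-34.8734   2.9006 106.2834   0.0024  70.8274 -11.6151] gap 1.0000203280353137
```

```bash
python3 drive.py '[[0, 0, -42.4, 0.549, -0.174, 0.006, 1], [0, 0, -42.4, 0.549, -0.174, 0.006, 1], [0, 0, -42.4, 0.549, -0.174, 0.006, 1], [0, 0, -42.4, 0.549, -0.174, 0.006, 1], [0, 0, -42.4, 0.549, -0.174, 0.006, 1], [0, 0, -42.4, 0.549, -0.174, 0.006, 1], [0, 0, -42.4, 0.549, -0.174, 0.006, 1], [0, 0, -42.4, 0.549, -0.174, 0.006, 1]]' >/dev/null; python3 go.py 0.4045 0.345 0.21 109.1 0
```

```text
1.4333 [0.3799 0.1036 0.2424] rv [0.0101 0.019  0.0327] d [0.22   0.1023 0.0323] q [ 13.593    0.9432 108.8581  -0.0191  70.1868  -5.5333] gap 1.000393915597022
```

```bash
python3 drive.py '[[0, 0, 0, 0.22, 0.102, 0.032, 1], [0, 0, 0, 0.22, 0.102, 0.032, 1], [0, 0, 0, 0.22, 0.102, 0.032, 1], [0, 0, 0, 0.22, 0.102, 0.032, 1], [0, 0, 0, 0.22, 0.102, 0.032, 1], [0, 0, 0, 0.22, 0.102, 0.032, 1], [0, 0, 0, 0.22, 0.102, 0.032, 1]]' >/dev/null; python3 go.py 0.4045 0.345 0.134 109.1 0
```

```text
2.0167 [0.405  0.3484 0.2085] rv [-0.0208 -0.1185  0.2542] d [-0.0032 -0.0015  0.0745] q [39.4012 15.2843 96.4726  0.1275 68.2219 19.9998] gap 0.9968246138942314
```

```bash
python3 drive.py '[[0, 0, 0, -0.003, -0.001, 0.037, 1], [0, 0, 0, -0.003, -0.001, 0.065, 1], [0, 0, 0, -0.003, -0.001, 0.0745, 1], [0, 0, 0, -0.003, -0.001, 0.0745, 0.6], [0, 0, 0, -0.003, -0.001, 0.0745, 0], [0, 0, 0, -0.003, -0.001, 0.0745, 0], [0, 0, 0, -0.003, -0.001, 0.0745, 0], [0, 0, 0, -0.003, -0.001, 0.0745, 0]]'; python3 go.py 0.4045 0.345 0.134 109.1 0
```

```text
clock: 2.68
eef_pos: [0.4058, 0.3401, 0.1374]
tool_rot: [[-0.327, 0.945, 0.002], [0.945, 0.327, 0.002], [0.001, 0.003, -1.0]]
wrist_force: [0.4, 0.9, -0.1]
finger_gap: 0.666
grip_force: 0.0
2.6833 [0.4058 0.3401 0.1374] rv [ 0.1673 -0.0538 -0.0083] d [0.005  0.0004 0.0035] q [ 38.7284  18.3501 103.2383  -0.0064  58.2359  19.6401] gap 0.6663605709258061
```

```bash
python3 drive.py '[[0, 0, 0, 0.003, 0, 0.002, 0.4], [0, 0, 0, 0.003, 0, 0.002, 0], [0, 0, 0, 0.003, 0, 0.002, 0], [0, 0, 0, 0.003, 0, 0.002, 0], [0, 0, 0, 0.003, 0, 0.002, 0], [0, 0, 0, 0.003, 0, 0.002, 0], [0, 0, 0, 0.003, 0, 0.002, 0]]'
```

```text
clock: 3.27
eef_pos: [0.4046, 0.3428, 0.134]
tool_rot: [[-0.327, 0.945, 0.002], [0.945, 0.327, 0.001], [0.0, 0.002, -1.0]]
wrist_force: [3.0, 1.3, -2.2]
finger_gap: 0.154
grip_force: 1.5
```

```bash
python3 drive.py '[[0, 0, 0, 0, 0, 0, 0], [0, 0, 0, 0, 0, 0, 0], [0, 0, 0, 0, 0, 0, 0]]';  python3 drive.py '[[0, 0, 0, 0, 0, -0.01, 0], [0, 0, 0, 0, 0, -0.022, 0], [0, 0, 0, 0, 0, -0.022, 0]]'
```

```text
clock: 3.52
eef_pos: [0.4046, 0.3427, 0.134]
tool_rot: [[-0.327, 0.945, 0.001], [0.945, 0.327, 0.0], [0.0, 0.001, -1.0]]
wrist_force: [3.2, 1.0, -1.6]
finger_gap: 0.153
grip_force: 30.0
clock: 3.77
eef_pos: [0.4039, 0.3427, 0.1572]
tool_rot: [[-0.327, 0.945, 0.0], [0.945, 0.327, 0.001], [0.001, 0.001, -1.0]]
wrist_force: [0.3, 0.8, -6.4]
finger_gap: 0.15
grip_force: 30.0
```

```bash
python3 drive.py '[[0, 0, 0, 0, 0.013, 0, 0], [0, 0, 0, 0, -0.013, 0, 0], [0, 0, 0, 0, 0.013, 0, 0], [0, 0, 0, 0, -0.013, 0, 0], [0, 0, 0, 0.012, 0, 0, 0], [0, 0, 0, -0.012, 0, 0, 0], [0, 0, 0, 0.012, 0, 0, 0], [0, 0, 0, 0, 0, 0, 0]]' && python3 drive.py '[[0, 0, 0, 0.012, 0, 0, 0], [0, 0, 0, -0.012, 0, 0, 0], [0, 0, 0, 0.012, 0, 0, 0], [0, 0, 0, -0.012, 0, 0, 0], [0, 0, 0, 0, 0.013, 0, 0], [0, 0, 0, 0, -0.013, 0, 0], [0, 0, 0, 0, 0, 0, 0], [0, 0, 0, 0, 0, 0, 0]]'; cat > look.py <<'E'
import sys
from h import *
from rig import robot
n=sys.argv[1];a,b={},{}
a=robot.read_camera('top');b=robot.read_camera('side');np.savez(f'pics/{n}.npz',t=a['depth'],tc=a['color'],s=b['depth'],sc=b['color'])
A=a['color'][190:360,190:325];B=b['color'][200:350,225:415]
cv2.imwrite(f'pics/{n}.png',np.hstack([cv2.resize(A,(420,530),interpolation=3),cv2.resize(B,(380,530),interpolation=3)]))
E
python3 look.py s1
```

```text
clock: 4.43
eef_pos: [0.4029, 0.3451, 0.1553]
tool_rot: [[-0.327, 0.945, -0.002], [0.945, 0.327, 0.003], [0.003, -0.001, -1.0]]
wrist_force: [-0.3, 2.1, -4.5]
finger_gap: 0.148
grip_force: 30.0
clock: 5.1
eef_pos: [0.4037, 0.3425, 0.1551]
tool_rot: [[-0.328, 0.945, -0.001], [0.945, 0.328, -0.001], [-0.001, -0.001, -1.0]]
wrist_force: [0.6, 0.2, -5.4]
finger_gap: 0.15
grip_force: 30.0
```

View pics/s1.png

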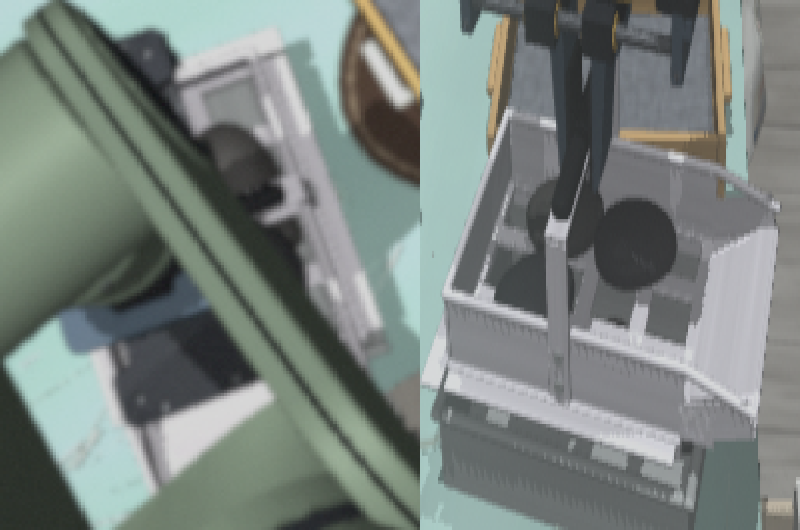

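Three large stones are in the sieve in the side view, at (565,220), (635,243) and (535,285), and no small ones are visible on top. The weight is also down by about 1 N. I shake once more with slight tilts to be sure, then check the weight.

```bash
python3 drive.py '[[-7, 0, 0, 0, -0.010, -0.006, 0], [-7, 0, 0, 0.01, -0.010, -0.006, 0], [-7, 0, 0, -0.01, -0.010, -0.006, 0], [0, 0, 0, 0.01, 0, -0.006, 0], [7, 0, 0, -0.01, 0.010, -0.006, 0], [7, 0, 0, 0.01, 0.010, -0.006, 0], [7, 0, 0, -0.01, 0.010, -0.006, 0], [0, 0, 0, 0, 0.010, -0.006, 0]]' && python3 drive.py '[[0, 0, 0, 0, -0.02, 0, 0], [0, 0, 0, 0, 0, 0, 0], [0, 0, 0, 0, -0.02, 0, 0], [0, 0, 0, 0.012, 0, 0, 0], [0, 0, 0, -0.012, -0.01, 0, 0], [0, 0, 0, 0, -0.01, 0.006, 0], [0, 0, 0, 0, -0.01, 0.006, 0], [0, 0, 0, 0, -0.01, 0.006, 0]]'; python3 look.py s2; for i in 1 2 3; do python3 drive.py '[[0, 0, 0, 0, 0, 0, 0], [0, 0, 0, 0, 0, 0, 0]]' | grep -E 'force|pos'; done
```

```text
clock: 5.87
eef_pos: [0.4186, 0.3443, 0.1605]
tool_rot: [[-0.324, 0.946, 0.002], [0.946, 0.324, -0.004], [-0.004, 0.001, -1.0]]
wrist_force: [1.3, 0.4, -5.3]
finger_gap: 0.152
grip_force: 30.0
clock: 6.53
eef_pos: [0.4037, 0.3429, 0.1559]
tool_rot: [[-0.328, 0.945, -0.001], [0.945, 0.328, -0.0], [0.0, -0.001, -1.0]]
wrist_force: [0.6, 0.4, -4.8]
finger_gap: 0.149
grip_force: 30.0
eef_pos: [0.4041, 0.3426, 0.1562]
wrist_force: [-0.6, -0.8, -5.1]
grip_force: 30.0
eef_pos: [0.4041, 0.3425, 0.156]
wrist_force: [-0.9, -0.3, -5.9]
grip_force: 30.0
eef_pos: [0.404, 0.3425, 0.1559]
wrist_force: [-0.3, -0.1, -5.2]
grip_force: 30.0
```

View pics/s2.png

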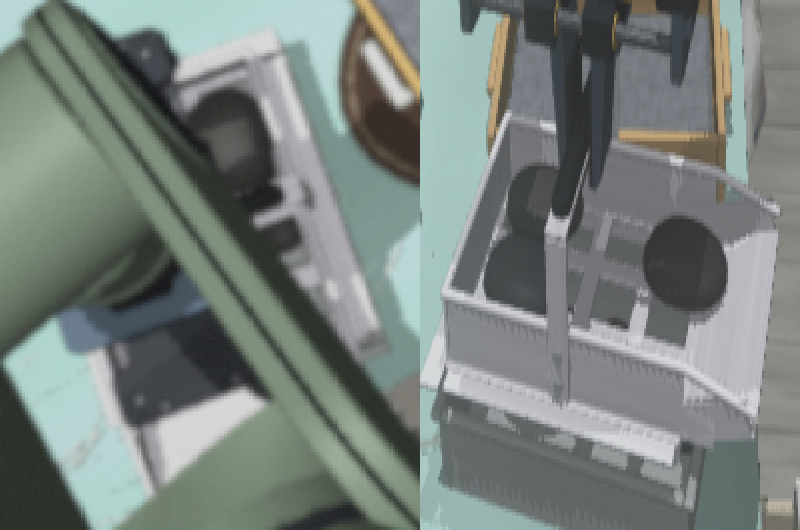

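The side view shows three large stones in the sieve, at (545,195), (525,270) and (685,262), and no small stones on the grid. The weight of about 5.3 N matches sieve plus three large stones (5.6 N). Before planning the pour I check how far the furniture clears the sieve's tail.

```bash
python3 - <<'E'
from h import *
for n in('top','side'):
    d=np.load(f'pics/{n}0.npz');P,ok=cloud(d)
    D=P[...,0]*.87+P[...,1]*.5;L=P[...,0]*.5-P[...,1]*.87
    for lo in np.arange(-.15,.45,.05):
        m=ok&(L>lo)&(L<lo+.05)&(P[...,2]>.09)&(D>.55)&(D<.95)
        if m.sum()>5: print(n,'lat %.2f'%lo,m.sum(),'dmin %.3f'%np.percentile(D[m],2),'z %.2f %.2f'%tuple(np.percentile(P[m][:,2],[2,98])))
E
python3 drive.py '[[0, 0, 0, 0, 0, -0.04, 0], [0, 0, 0, 0, 0, -0.08, 0], [0, 0, 0, 0, 0, -0.085, 0], [0, 0, 0, 0, 0, -0.085, 0]]' | grep -E 'force|pos'; python3 go.py 0.56 0.145 0.245 121.5 0
```

```text
top lat -0.15 4857 dmin 0.742 z 0.32 0.41
top lat -0.10 5223 dmin 0.743 z 0.11 0.51
top lat -0.05 5311 dmin 0.604 z 0.09 0.51
top lat 0.00 3881 dmin 0.743 z 0.33 0.50
top lat 0.05 2542 dmin 0.743 z 0.33 0.45
top lat 0.10 1019 dmin 0.744 z 0.14 0.39
top lat 0.15 760 dmin 0.796 z 0.09 0.32
top lat 0.20 344 dmin 0.811 z 0.09 0.21
top lat 0.25 70 dmin 0.827 z 0.09 0.11
top lat 0.30 111 dmin 0.825 z 0.09 0.11
top lat 0.35 3519 dmin 0.560 z 0.09 0.18
top lat 0.40 3512 dmin 0.557 z 0.15 0.23
side lat -0.15 1761 dmin 0.622 z 0.09 0.38
side lat -0.10 13113 dmin 0.746 z 0.10 0.50
side lat -0.05 4831 dmin 0.605 z 0.09 0.49
side lat 0.00 2353 dmin 0.744 z 0.09 0.48
side lat 0.05 477 dmin 0.744 z 0.09 0.45
side lat 0.10 535 dmin 0.745 z 0.09 0.44
side lat 0.15 1030 dmin 0.803 z 0.09 0.26
side lat 0.20 407 dmin 0.816 z 0.09 0.17
side lat 0.25 90 dmin 0.827 z 0.09 0.13
side lat 0.30 194 dmin 0.827 z 0.09 0.13
side lat 0.35 4956 dmin 0.566 z 0.09 0.18
side lat 0.40 3140 dmin 0.569 z 0.16 0.31
eef_pos: [0.4055, 0.3437, 0.2441]
wrist_force: [1.1, -0.2, -6.2]
grip_force: 30.0
7.4667 [0.4055 0.3437 0.2441] rv [  0.4276  -0.0984 -12.3957] d [-0.2383  0.081  -0.0009] q [39.05   13.4776 93.6774 -0.0064 72.4071 19.9477] gap 0.14686503885433266
```

```bash
python3 drive.py '[[1, 0, -2, -0.02, 0.007, 0, 0], [2, 0, -4, -0.05, 0.017, 0, 0], [3, 0, -6, -0.085, 0.029, 0, 0], [3, 0, -8, -0.12, 0.041, 0, 0], [3, 0, -10, -0.155, 0.053, 0, 0], [3, 0, -12, -0.19, 0.065, 0, 0], [2, 0, -12.4, -0.22, 0.075, 0, 0], [0.4, 0, -12.4, -0.238, 0.081, 0, 0]]' | grep -E 'force|pos'; python3 drive.py '[[0.4, 0, 0, 0, 0, 0, 0], [0, 0, 0, 0, 0, 0, 0]]' | grep -E 'force|pos'; python3 go.py 0.56 0.145 0.245 121.5 0;python3 - <<'E'
from rig import robot
from h import *
a=robot.read_camera('top')['color'];b=robot.read_camera('side')['color']
cv2.imwrite('pics/p1.png',np.hstack([cv2.resize(a[160:360,180:380],(400,400)),cv2.resize(b[160:360,220:420],(400,400))]))
E
```

```text
eef_pos: [0.5598, 0.1409, 0.2379]
wrist_force: [0.7, -0.2, -6.2]
grip_force: 30.0
eef_pos: [0.5578, 0.1431, 0.2385]
wrist_force: [-0.9, 0.3, -5.7]
grip_force: 30.0
8.3 [0.5578 0.1431 0.2385] rv [-0.6391 -0.1506 -0.1311] d [ 0.0005  0.0028 -0.0066] q [ 13.2714  18.274   87.7226  -0.0582  74.6576 -18.0817] gap 0.15233485534352623
```

View pics/p1.png

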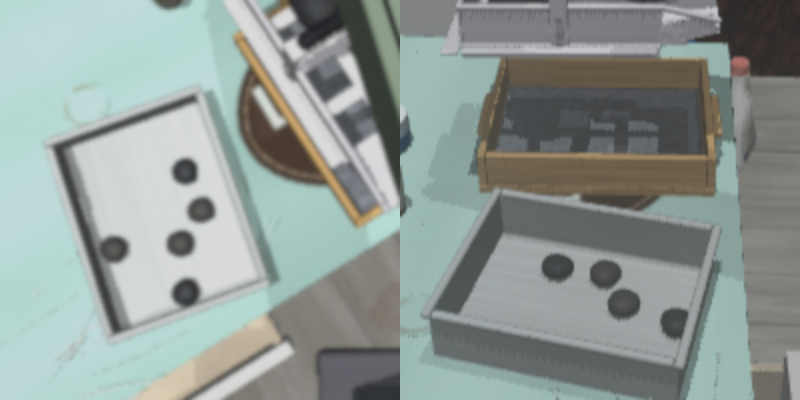

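All five small stones are in the pan: top crop (185,171), (202,209), (180,243), (114,249) and (185,292). Now I tip nose-down (negative rx) while shifting outwards, to put the lip over the box.

```bash
python3 drive.py '[[-5, 0, 0, 0, 0.01, -0.004, 0], [-11, 0, 0, 0, 0.022, -0.003, 0], [-17, 0, 0, 0, 0.034, 0, 0], [-23, 0, 0, 0, 0.043, 0.003, 0], [-28, 0, 0, 0, 0.043, 0.004, 0], [-32, 0, 0, 0, 0.043, 0.004, 0], [-35, 0, 0, 0, 0.043, 0.004, 0], [-38, 0, 0, 0, 0.043, 0.004, 0]]' | grep -E 'force|pos'; python3 go.py 0.593 0.165 0.228 121.5 -50
```

```text
eef_pos: [0.5925, 0.1677, 0.2352]
wrist_force: [-0.1, 1.8, -4.3]
grip_force: 30.0
9.0667 [0.5925 0.1677 0.2352] rv [-12.4693  -0.1941   0.0382] d [-0.0025 -0.0052  0.0051] q [  6.96     8.0309 112.5091  32.4822  28.4696 -49.2131] gap 0.1516248523257769
```

```bash
python3 drive.py '[[-2, 0, 0, -0.002, -0.001, 0.002, 0], [-4, 0, 0, -0.002, -0.002, 0.003, 0], [-6, 0, 0, -0.002, -0.003, 0.004, 0], [-8, 0, 0, -0.002, -0.004, 0.005, 0], [-10, 0, 0, -0.002, -0.005, 0.005, 0], [-11, 0, 0, -0.002, -0.005, 0.005, 0], [-12, 0, 0, -0.002, -0.005, 0.005, 0], [-12, 0, 0, -0.002, -0.005, 0.005, 0]]' | grep -E 'force|pos'; python3 go.py 0.593 0.165 0.228 121.5 -50
```

```text
eef_pos: [0.5938, 0.1653, 0.2286]
wrist_force: [0.8, 0.3, -2.2]
grip_force: 30.0
9.7333 [0.5938 0.1653 0.2286] rv [-0.4833 -0.1179 -0.0165] d [ 0.0002 -0.001  -0.0002] q [  3.6044   7.9218 122.0225  79.4259  21.3369 -97.633 ] gap 0.15276203549667874
```

```bash
python3 drive.py '[[0, 0, 0, 0, 0, 0, 0], [0, 0, 0, 0, 0, 0, 0], [0, 0, 0, 0, 0, 0, 0]]' | grep -E 'force|pos'; python3 - <<'E'
from rig import robot
from h import *
a=robot.read_camera('top')['color'];b=robot.read_camera('side')['color']
cv2.imwrite('pics/b1.png',np.hstack([cv2.resize(a[100:300,270:470],(400,400)),cv2.resize(b[100:300,220:420],(400,400))]))
E
```

```text
eef_pos: [0.5954, 0.1649, 0.2301]
wrist_force: [-0.1, -0.3, -1.5]
grip_force: 30.0
```

View pics/b1.png

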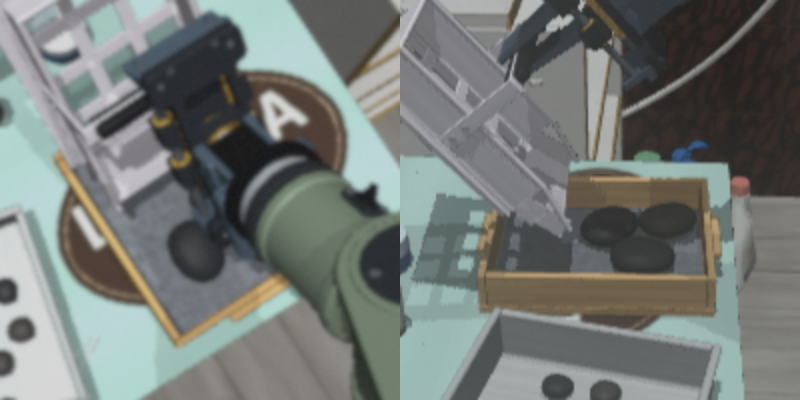

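The side crop shows all three large stones in the box at (608,225), (667,220) and (642,257), and the sieve is empty. Now I level while rising, and measure the open pan.

```bash
python3 - <<'E'
from rig import robot
from h import *
for n in('top','side'):
    d=robot.read_camera(n);P,ok=cloud(d);z=P[...,2]
    m=ok&(z>.043)&(z<.057)&(P[...,0]>.25)&(P[...,0]<.55)&(P[...,1]>.2)&(P[...,1]<.48)&(P[...,0]*.5-P[...,1]*.87<.0)
    k=cv2.morphologyEx(m.astype(np.uint8),cv2.MORPH_OPEN,np.ones((2,2)));nn,l,s,c=cv2.connectedComponentsWithStats(k)
    i=1+np.argmax(s[1:,4]);print(n,m.sum(),s[i],rect(P[l==i]),np.median(z[l==i]),rect(P[m]))
E
python3 drive.py '[[6, 0, 0, 0, 0.01, -0.02, 0], [12, 0, 0, 0, 0.01, -0.04, 0], [18, 0, 0, 0, 0.01, -0.05, 0], [24, 0, 0, 0, 0.01, -0.05, 0], [30, 0, 0, 0, 0.01, -0.05, 0], [36, 0, 0, 0, 0.01, -0.05, 0], [43, 0, 0, 0, 0.01, -0.05, 0], [50, 0, 0, 0, 0.01, -0.05, 0]]' | grep -E 'force|pos'; python3 go.py 0.55 0.15 0.26 121.5 0
```

```text
top 1572 [ 203  204  113  130 1558] (array([0.4051, 0.3245]), array([211.7311, 218.3181]), 18.59804344177246) 0.048577293964499516 (array([0.4031, 0.3425]), array([210.2805, 166.2262]), 18.641082763671875)
side 1988 [ 232  256  150   90 1974] (array([0.2989, 0.5714]), array([240.8974, 746.2781]), 25.934566497802734) 0.04798859450901292 (array([0.4029, 0.3457]), array([209.7214, 169.8705]), 18.840614318847656)
eef_pos: [0.5683, 0.147, 0.2718]
wrist_force: [0.1, 1.7, -2.5]
grip_force: 30.0
10.85 [0.5683 0.147  0.2718] rv [12.6576 -0.3675  0.2097] d [ 0.0121 -0.0162  0.0085] q [ 10.7121  12.0091  92.7482   5.3858  63.6216 -22.9016] gap 0.15262353391968148
```

```bash
python3 drive.py '[[4, 0, 0, 0.004, -0.005, 0, 0], [8, 0, 0, 0.008, -0.01, 0.003, 0], [12.6, 0, 0, 0.012, -0.016, 0.008, 0], [12.6, 0, 0, 0.012, -0.016, 0.008, 0]]' | grep -E 'force|pos'; python3 go.py 0.404 0.343 0.22 109 0
```

```text
eef_pos: [0.551, 0.1523, 0.2568]
wrist_force: [-1.2, 0.7, -3.5]
grip_force: 30.0
11.1833 [0.551  0.1523 0.2568] rv [ 0.0145 -0.5794 12.9727] d [ 0.2392 -0.0237  0.0392] q [ 13.9779  17.0276  86.8836   0.5863  76.1907 -18.1353] gap 0.15487203767240748
```

```bash
python3 drive.py '[[0, -0.5, 2, 0.03, -0.003, 0, 0], [0, -0.5, 4, 0.065, -0.006, 0, 0], [0, -0.5, 6, 0.1, -0.01, 0.01, 0], [0, -0.5, 8, 0.135, -0.013, 0.02, 0], [0, -0.5, 10, 0.17, -0.017, 0.03, 0], [0, -0.5, 12, 0.205, -0.02, 0.037, 0], [0, -0.5, 13, 0.239, -0.024, 0.039, 0], [0, -0.5, 13, 0.239, -0.024, 0.039, 0]]' | grep -E 'force|pos'; python3 drive.py '[[0, 0, 0, 0, 0, 0, 0], [0, 0, 0, 0, 0, 0, 0], [0, 0, 0, 0, 0, 0, 0]]' | grep -E 'force|pos'; python3 go.py 0.404 0.343 0.16 109 0
python3 - <<'E'
from rig import robot
from h import *
d=robot.read_camera('side');P,ok=cloud(d);z=P[...,2];o=robot.get_obs();zg=o['eef_pos'][2]+.008
m0=ok&(P[...,0]>.2)&(P[...,0]<.55)&(P[...,1]>.2)&(P[...,1]<.5)
hsv=cv2.cvtColor(d['color'],cv2.COLOR_BGR2HSV)
for nm,a,b in(('walltop',zg-.092+.033,zg-.092+.05),('flange+walls',zg-.092-.006,zg-.04)):
    Q=P[m0&(z>a)&(z<b)&(hsv[...,2]>95)];print(nm,len(Q),rect(Q),np.percentile(Q[:,2],[2,50,98])-zg+.092)
# plane fit of wall tops vs level: slopes
Q=P[m0&(z>zg-.092+.034)&(z<zg-.092+.046)&(hsv[...,2]>95)];A=np.c_[Q[:,:2]-Q[:,:2].mean(0),np.ones(len(Q))];print(np.linalg.lstsq(A,Q[:,2],rcond=None)[0])
cv2.imwrite('pics/r1.png',cv2.resize(d['color'][130:360,215:425],(630,590),interpolation=0))
E
```

```text
eef_pos: [0.3997, 0.3451, 0.221]
wrist_force: [0.2, -0.4, -1.5]
grip_force: 30.0
eef_pos: [0.4043, 0.3406, 0.2217]
wrist_force: [0.5, -0.4, -2.6]
grip_force: 30.0
12.1 [0.4043 0.3406 0.2217] rv [ 0.2847 -0.0535 -0.1692] d [0.0023 0.0001 0.0617] q [38.8923 14.1227 96.1102 -0.0501 69.4814 20.0789] gap 0.15122908492960646
walltop 1752 (array([0.383 , 0.3411]), array([231.3423, 149.4237]), 19.926578521728516) [0.0332 0.0394 0.0461]
flange+walls 10804 (array([0.3826, 0.348 ]), array([254.0696, 162.0905]), 18.93193244934082) [0.0001 0.0123 0.0434]
[0.0066 0.0156 0.1772]
```

View pics/r1.png

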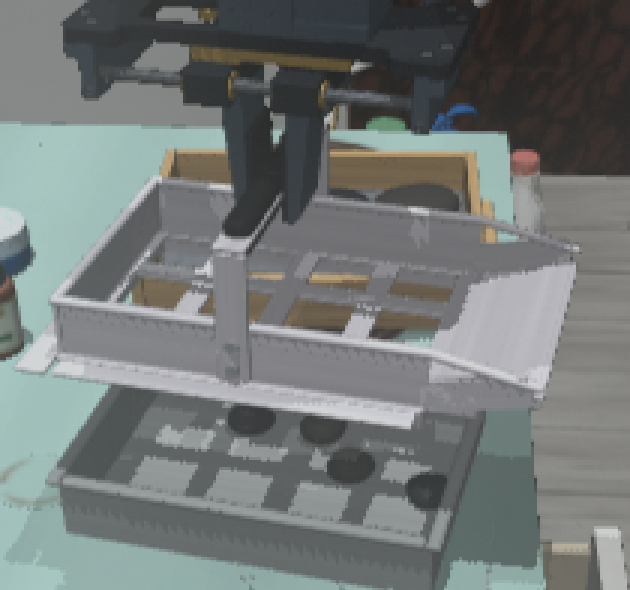

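The empty sieve hangs level above the pan. Its wall rectangle is within 1 mm of its original position, and the large stones are visible in the box behind. I lower it straight down.

```bash
python3 drive.py '[[0, 0, 0, 0, 0, 0.03, 0], [0, 0, 0, 0, 0, 0.055, 0], [0, 0, 0, 0, 0, 0.066, 0], [0, 0, 0, 0, 0, 0.073, 0], [0, 0, 0, 0, 0, 0.079, 0], [0, 0, 0, 0, 0, 0.083, 0], [0, 0, 0, 0, 0, 0.087, 0], [0, 0, 0, 0, 0, 0.087, 0]]' | grep -E 'force|pos'; python3 drive.py '[[0, 0, 0, 0, 0, 0, 0], [0, 0, 0, 0, 0, 0, 0]]' | grep -E 'force|pos'
python3 - <<'E'
from rig import robot
from h import *
d=robot.read_camera('side');P,ok=cloud(d);z=P[...,2]
m0=ok&(P[...,0]>.2)&(P[...,0]<.55)&(P[...,1]>.2)&(P[...,1]<.5)
hsv=cv2.cvtColor(d['color'],cv2.COLOR_BGR2HSV)
Q=P[m0&(z>.083)&(z<.1)&(hsv[...,2]>95)];print(len(Q),rect(Q),np.percentile(Q[:,2],[5,50,95]))
A=np.c_[Q[:,:2]-Q[:,:2].mean(0),np.ones(len(Q))];print(np.linalg.lstsq(A,Q[:,2],rcond=None)[0])
E
```

```text
eef_pos: [0.4047, 0.3428, 0.1358]
wrist_force: [0.1, 1.4, 1.3]
grip_force: 30.0
eef_pos: [0.4047, 0.3428, 0.1357]
wrist_force: [0.0, 4.4, 3.3]
grip_force: 30.0
1723 (array([0.3813, 0.3434]), array([231.1462, 149.6046]), 18.56545066833496) [0.0837 0.0908 0.095 ]
[0.0088 0.0103 0.0899]
```

The sieve is in contact, with wall tops at z = 0.091 (expected 0.090), so it is seated. I open the gripper and retreat.

```bash
python3 drive.py '[[0, 0, 0, 0, 0, 0, 0.3], [0, 0, 0, 0, 0, 0, 0.6], [0, 0, 0, 0, 0, 0, 0.9], [0, 0, 0, 0, 0, 0, 0.9], [0, 0, 0, 0, 0, 0, 0.9], [0, 0, 0, 0, 0, -0.02, 0.9], [0, 0, 0, 0, 0, -0.05, 0.9], [0, 0, 0, 0, 0, -0.09, 0.9]]' | grep -E 'force|pos|gap'; python3 drive.py '[[0, 0, 0, -0.04, 0, -0.04, 0.9], [0, 0, 0, -0.08, 0, -0.06, 0.9], [0, 0, 0, -0.12, 0, -0.06, 0.9], [0, 0, 0, -0.16, 0, -0.06, 0.9], [0, 0, 0, -0.2, 0, -0.06, 0.9], [0, 0, 0, -0.24, 0, -0.06, 0.9], [0, 0, 0, -0.28, 0, -0.06, 0.9], [0, 0, 0, -0.28, 0, -0.06, 0.9]]' | grep -E 'force|pos|gap'
python3 - <<'E'
from rig import robot
from h import *
for n in('top','side'):
    d=robot.read_camera(n);P,ok=cloud(d);z=P[...,2];cv2.imwrite(f'pics/end_{n}.png',d['color'])
    m0=ok&(P[...,0]>.2)&(P[...,0]<.55)&(P[...,1]>.2)&(P[...,1]<.5);hsv=cv2.cvtColor(d['color'],cv2.COLOR_BGR2HSV)
    Q=P[m0&(z>.083)&(z<.1)&(hsv[...,2]>95)];print(n,len(Q),rect(Q),np.percentile(Q[:,2],[5,50,95]))
    A=np.c_[Q[:,:2]-Q[:,:2].mean(0),np.ones(len(Q))];print(np.linalg.lstsq(A,Q[:,2],rcond=None)[0])
    Q=P[m0&(z>.146)&(z<.165)];print('handle',rect(Q),np.median(Q[:,2]))
E
```

```text
eef_pos: [0.4022, 0.3401, 0.2227]
wrist_force: [0.7, 0.6, -0.5]
finger_gap: 0.704
grip_force: 0.0
eef_pos: [0.4954, 0.071, 0.284]
wrist_force: [-0.0, 0.1, 0.1]
finger_gap: 0.899
grip_force: 0.0
top 967 (array([0.3826, 0.3369]), array([230.7291, 145.9799]), 18.562891006469727) [0.0848 0.0918 0.0947]
[0.0128 0.0052 0.0913]
handle (array([0.4031, 0.3433]), array([ 15.2186, 134.1144]), 18.62818717956543) 0.1528076303673779
side 1650 (array([0.3817, 0.3428]), array([231.2974, 148.1907]), 18.68474006652832) [0.0837 0.0904 0.094 ]
[0.0127 0.0048 0.0896]
handle (array([0.4021, 0.349 ]), array([ 13.6207, 126.7423]), 18.616209030151367) 0.15258827258002644
```

View pics/end_side.png

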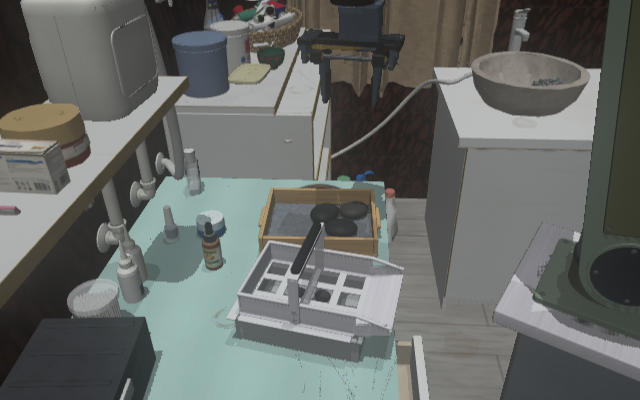

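The sieve is seated and empty at (318,290), and its handle and wall heights match the start. The three large stones are in the box at (340,218), and the bottle and jar haven't moved. Handing in.

```bash
python3 -c "
from rig import robot
print(robot.finish_job())"
```

```text
the job is handed in; nothing more can be done
None
```

The job is handed in, but the hand-in gave no verdict: by the cameras, all five small stones are in the pan, the three large ones are in the box, the empty sieve is seated on the pan, and the bottle and jar look unmoved.

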